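# Take the filter cassette out of the soil-gas analyser

### The job

Lever the analyser's clear cover open with the spatula's blade under its blue lip (no fingers on the cover while it is coming open), swing it all the way back past upright, and lay the spatula back down on the bench. Then pinch the filter cassette's two orange side catches together, lift the cassette straight out and finish while still holding it: catches squeezed, level, and well clear above the analyser. Leave the jar, the tin and the dish where they stand.

Things in the scene. Friction and masses are not known exactly. Their poses are not given: they have to be found in the camera images.
- analyser: white instrument fixed to the bench, 110 (x) by 160 (y) by 70 mm high, its front (-x side) roughly towards the robot; origin: centre of its underside, z up. Its top is an open well, 98 by 148 mm inside, with a grey deck 30 mm above the bench; the cassette stands in a slot in the deck's middle. Side and back walls reach 70 mm, the front wall 60 mm
- ledge (a point): middle of the front top edge of a grey ledge that sticks out 18 mm from the analyser's front along its whole width, 73 mm ahead of the analyser's centre, 60 mm above the bench. Between ledge (and front wall) and the cover's lip is a 10 mm slot, open to the front and on into the well: the blade goes in here
- cover (a joint): angle of the clear flat cover on the analyser, 0 = shut, grows as it swings up and back (away from the front), stop at 2.0 rad; stiff friction hinge (0.11 N m), it stays where it is left. About 2 N at the lip lifts it
- cover_hinge (a point): the cover's hinge line, at the analyser's back top edge (55 mm behind its centre, 70.5 mm above the bench), at mid-width; the cover turns about the analyser's y axis
- cover_lip (a point): middle of the front lower edge of the cover's blue lip. The cover is a slab 128 mm from hinge to lip edge, 160 mm wide, 5 mm thick; its underside is 70.5 mm above the bench when shut and passes through the hinge line; its front 18 mm is the opaque blue lip, right above the ledge
- cassette: white filter cassette, block 46 (x) by 30 (y) by 50 mm high, in the analyser, underside 4 mm above the bench, axes along the analyser's; origin: centre of its underside; about 0.13 kg. 58 mm wide over its two orange catches (at +y and -y). A toe at the foot of each catch hooks under the deck: it cannot come out until both catches are pushed in some 6 mm
- catch_left (a joint): travel of the catch on the cassette's +y side, 0 = sprung out, 0.008 m = fully pushed in towards the cassette; spring 4 N at rest to 6 N fully in; then the pinched width over both catches is 42 mm
- catch_right (a joint): the same for the catch on the -y side
- catch_left_face (a point): centre of the outer face of the left catch's tab, 46 mm above the cassette's underside (50 mm above the bench at the start). The tab is 24 mm long (along x), 5 mm thick, and stands free above the deck from 30 to 64 mm above the bench; 45 mm of free room beside it for a finger
- catch_right_face (a point): the same for the right catch's tab
- spatula: loose spatula lying flat on the bench: square wooden handle 110 by 16 by 16 mm, steel blade 90 long, 18 wide, 3 mm thick straight on along its +x; origin: underside of the handle's middle; x towards the blade. The blade's mid-plane is 8 mm over the handle's underside; centre of mass about 36 mm ahead of the origin, in the handle; 60 g
- spatula_tip (a point): end of the spatula's blade, 145 mm ahead of the spatula's origin
- jar: clear jar with white cap, 56 mm across, 60 mm high, loose, to be left alone; origin: centre of its underside
- tin: closed aluminium tin, 60 mm across, 45 mm high, loose, to be left alone; origin: centre of its underside
- dish: white square weighing dish, 85 by 85 by 22 mm, loose, to be left alone; origin: centre of its underside
There are look-alikes about, which are no part of the job. Of the things that look like the spatula, take the one that is farthest from the robot's base at the start.

How it is judged:
On the way, in this order (a step that is already met when the one before it is completed fails the run):
1. the cover is levered up by the spatula (value of joint cover above 0.2 rad and contact force between spatula and cover above 0.1 N), for 0.05 s.
2. the cover stands open, about upright or beyond (value of joint cover above 1.45 rad), for 0.2 s.
3. the spatula lies on the bench, let go (height (world z) of spatula below 0.03 m and height (world z) of spatula_tip below 0.04 m and contact force between the fingers and spatula below 0.1 N), for 0.2 s.
At the end, for the whole second after the job is handed in: fingers hold the cassette, each catch in over 5 mm, level within 15 deg, at rest, its underside over 85 mm above the bench (15 above the rim), touching neither analyser, cover nor spatula; cover open over 1.3 rad; spatula let go on the bench (value of joint each of catch_left, catch_right above 0.005 m and contact force between the fingers and cassette above 2 N and z of cassette in the frame of analyser above 0.085 m and angle between cassette's own z axis and vertical below 0.26 rad and linear speed of cassette below 0.05 m/s and contact force between cassette and analyser below 0.1 N and contact force between cassette and spatula below 0.1 N and value of joint cover above 1.3 rad and height (world z) of spatula below 0.03 m and height (world z) of spatula_tip below 0.04 m); the arm keeps its last pose, push and grip.
It fails at once if the robot itself pushes the cover before it is open (value of joint cover below 1.2 rad and contact force between the arm and cover above 1 N).
It fails at once if the fingers push the cover before it is open (value of joint cover below 1.2 rad and contact force between the fingers and cover above 1 N).
It fails at once if the jar, the tin or the dish is disturbed (distance of any of jar, tin, dish from where it was at the start of the episode above 0.03 m).
It also fails if it takes over 61 s, if anything falls off the work surface, if the arm or the gripper's body presses on something with over 40 N, if the wrist force passes 120 N, or if a joint passes its speed limit or range.

### The arm

A 7-joint arm with a two-finger parallel gripper is mounted at the origin on the work surface. World frame = base frame: x ahead of the robot, y to its left, z up, the work surface at z = 0. Lengths are in m, angles in rad, forces in N, time in s.
With the tool pointing down it reaches from about 0.4 to 0.85 m from the base axis. Payload 6.9 kg.
Tool frame: the origin (TCP) lies at the very end of the fingers, on their centre line; the grasp point (between the pads) lies 19 mm behind it; z points along the fingers, y is the line along which they close (so a half turn about z gives the same grasp; the last joint's range is limited). The gripper opens to 85 mm and grips with 20 to 120 N. Pads are 22 mm wide; open, the fingers measure 114 mm over their backs; the gripper's body (76 mm by 85 mm) begins 54 mm behind the grasp point. The pads swing forward as they close: fully open they stand 13 mm farther back than shut.
Start: joints at [-1.04, 0.507, -0.238, 1.5, 0.126, 1.149, -0.155], TCP at [0.258, 0.569, 0.205] pointing down, gripper open.
Joint ranges: [-3.08, 3.08], [-0.24, 2.05], [-1.43, 1.35], [0, 2.5], [-1.52, 4.66], [0.17, 1.96], [-2.89, 2.89]. Speed limits (rad/s): [2.39, 2.39, 3.14, 3.14, 3.14, 3.14, 3.14].

### API

Orientations are given as a unit quaternion [x, y, z, w].
In Python, from rig import r, cams, workorder gives the robot as it stands.
- The arm moves only by the shell command python3 -m creep 'ROWS'. ROWS is a JSON object of lists of equal length, an entry for each row: "dp": the shift along the tool's x, y, z in mm, a list of three; "rot": the turn, a rotation vector about the tool's x, y, z in units of 6 degrees (1.0 is 6 degrees), a list of three; "grip": the finger opening in mm, from 0 to 85.4. A call has 1 to 5 rows; each row is the pose to reach, as a shift and turn from the pose commanded when the call began, along the tool's axes at that moment; what a row does not reach only later rows make up. A row lasts 1/12 s, in which the tool goes at most 41.7 mm and 7.16 degrees, less where a joint would pass 70% of its speed; a pose out of reach is approached as far as the arm can. A call with a gripper value outside its range is refused whole. The fingers move at their own pace and stop on an object; the grip force is fixed at half the most. Time passes only in rows, so rows that repeat a pose let the fingers close. It gives the time, the measured TCP pose, the force, the opening and the grip force at its end, in the units of the state.
- r.observe(): the state, without advancing time (a new reading comes with each control period).
- cams.capture(name): name is "scene" or "top" or "wrist"; returns a dict with "img" (480x640x3 uint8, red, green, blue), "fx", "fy", "cx", "cy" (pixels), "rvec" (rotation vector, rad) and "tvec" (3), from world to camera coordinates, as OpenCV has them; the wrist camera has in their place "mount" (4x4, takes a point from camera to tool coordinates, whose origin is the TCP and whose axes are the flange's). Camera axes: x right, y down, z forward; pixel columns grow to the right and rows downward; lengths in m; the calibration is good to about 2 mm. A picture is of the moment at which its call begins: read the wrist's pose just before it. There is no depth.
- workorder.hand_in(): hands the job in; it is judged then, once.
The state is a dict: "time_s": time; "joint_pos": joint angles; "joint_velocities": joint speeds; "effort": joint torques, N m; "eef_pos": TCP position; "tool_rot": TCP orientation; "force": force on the tool from outside, world axes, zero at the start; "moment": the same for the moment, N m; "opening": finger opening in m; "grip_force": force on a finger pad.
Only numpy, scipy, OpenCV 4.12 (cv2) and the standard library are available. Lean on these libraries where they do the work, as an engineer would, in place of code of your own. Each camera call takes 0.05 s, during which the arm holds its last target. There are 200 camera calls.

## Working session

There is one attempt and no reset: what is moved stays moved. The work goes in short steps, Python scripts to look and compute and a shell command to move; the robot and the scene stay as the last step left them, time stands still between calls to the robot, and variables do not carry over. Pictures are saved under pics/ and viewed, at most 10 in all, crops included, and the job is handed in when it is done.

```bash
ls; mkdir -p pics; python3 - <<'E'
from rig import r,cams
import cv2,json
s=r.observe();print({k:s[k] for k in('time_s','eef_pos','tool_rot','opening','force')})
a={}
for n in('scene','top'):
    c=cams.capture(n);cv2.imwrite(f'pics/{n}0.png',c['img'][:,:,::-1]);print(n,c['fx'],c['cx'],c['cy'],c['rvec'],c['tvec'])
E
```

```text
pics
{'time_s': 0.0, 'eef_pos': array([0.25741913, 0.56892092, 0.20412244]), 'tool_rot': array([ 2.10779434e-01,  9.77533230e-01, -8.84651412e-04, -1.76326171e-04]), 'opening': 0.0852608765973376, 'force': array([ 0.45761382, -0.2807511 , -0.90906282])}
scene 602.7282852679472 315.8736247126666 238.47827122462292 [ 2.14079676  1.4526933  -0.47442243] [-0.2443628  -0.33917948  1.66273148]
top 618.4004417621067 322.73625268877225 245.78279067678614 [ 2.11044409 -2.1142818   0.1890435 ] [0.05411543 0.54461946 1.20175753]
```

View pics/scene0.png

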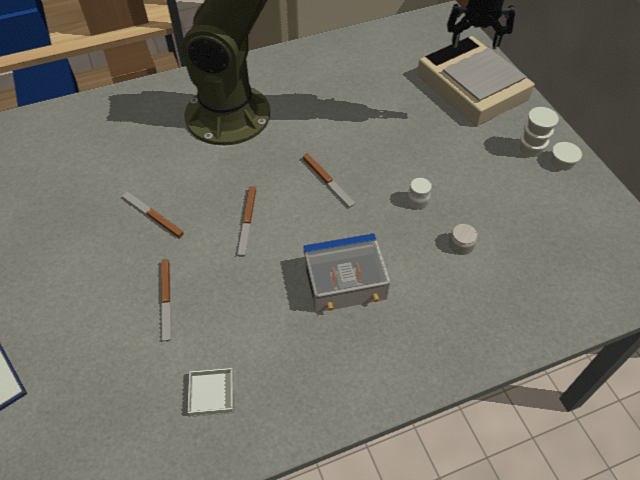

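View pics/top0.png

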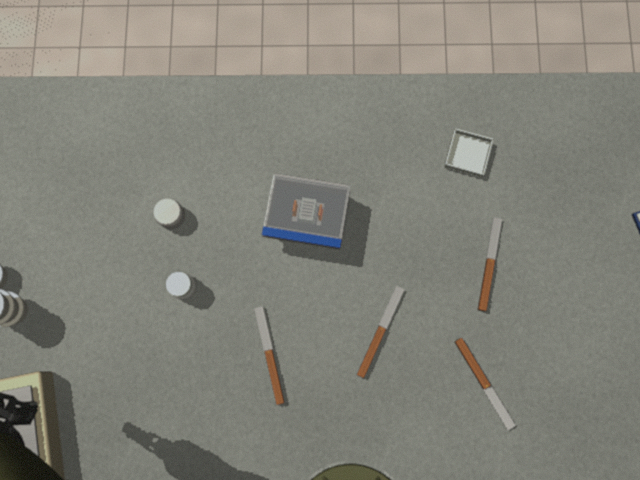

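The scene picture shows four look-alike spatulas. In the top view their handle middles are at A (276,377), B (371,352), C (487,285) and D (473,363), with the base at about (350,490). C lies farthest from the base, about 247 px away against 177 or less for the others. In the scene view C's handle is at (165,280) and its tip at (166,338). The analyser is at (306,211) in the top view, with its blue lip running from (263,233) to (341,243). I'll confirm with an enlarged crop.

```bash
cat > h.py <<'E'
import numpy as np,cv2
from scipy.spatial.transform import Rotation as R
from scipy.optimize import least_squares
K={'scene':(602.7282852679472,315.8736247126666,238.47827122462292,[2.14079676,1.4526933,-0.47442243],[-0.2443628,-0.33917948,1.66273148]),
'top':(618.4004417621067,322.73625268877225,245.78279067678614,[2.11044409,-2.1142818,0.1890435],[0.05411543,0.54461946,1.20175753])}
def proj(n,p):
    f,cx,cy,rv,t=K[n];q=R.from_rotvec(rv).apply(np.atleast_2d(p))+t
    return q[:,:2]/q[:,2:]*f+[cx,cy]
def ray(n,uv):
    f,cx,cy,rv,t=K[n];Rt=R.from_rotvec(rv).inv();d=Rt.apply([(uv[0]-cx)/f,(uv[1]-cy)/f,1]);return Rt.apply(-np.array(t)),d/np.linalg.norm(d)
def onz(n,uv,z):
    o,d=ray(n,uv);return o+d*(z-o[2])/d[2]
def tri(rays):
    A=sum(np.eye(3)-np.outer(d,d) for o,d in rays);b=sum((np.eye(3)-np.outer(d,d))@o for o,d in rays);x=np.linalg.solve(A,b)
    return x,[round(float(np.linalg.norm(np.cross(x-o,d)))*1e3,1) for o,d in rays]
def crop(img,u,v,w,h,s,g=10):
    c=cv2.resize(img[v:v+h,u:u+w],None,fx=s,fy=s,interpolation=cv2.INTER_CUBIC)
    for i in range(-u%g,w,g):
        cv2.line(c,(i*s,0),(i*s,6),(0,0,255),1);cv2.putText(c,str(u+i),(i*s,16),0,.33,(0,255,255))
    for j in range(-v%g,h,g):
        cv2.line(c,(0,j*s),(6,j*s),(0,0,255),1);cv2.putText(c,str(v+j),(7,j*s+4),0,.33,(0,255,255))
    return c
E
python3 - <<'E'
from h import *
t=cv2.imread('pics/top0.png');s=cv2.imread('pics/scene0.png')
a=crop(t,256,170,100,80,5);b=crop(s,300,230,100,85,5)
c=crop(t,470,212,37,105,4);d=crop(s,148,252,37,92,4)
o=np.zeros((600,800,3),np.uint8)
ra=np.vstack([a[:300*0+400],b])[:600] if 0 else None
a=cv2.resize(a,(375*1,300));b=cv2.resize(b,(353,300))
o=np.zeros((600,700,3),np.uint8);o[:300,:375]=a;o[300:600,:353]=b;o[:420,380:380+148]=c;o[:368,540:540+148]=d
cv2.imwrite('pics/crop1.png',o)
E
```

```text
(no output)
```

View pics/crop1.png

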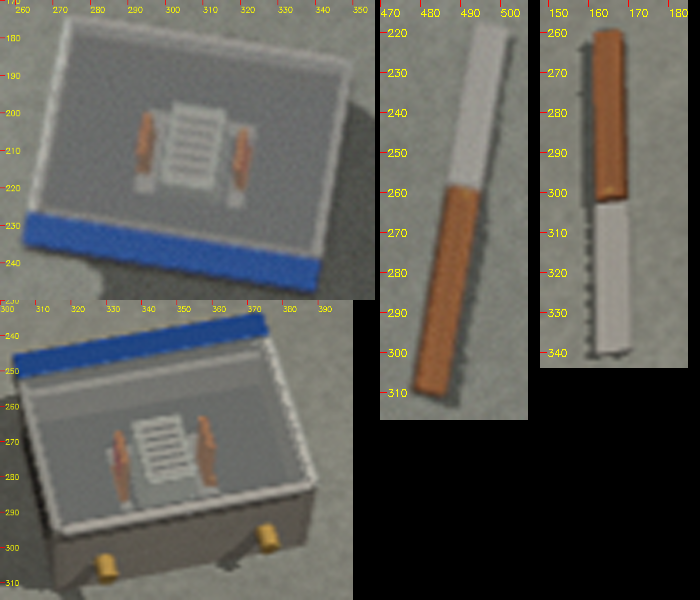

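The crop confirms C: an orange handle and steel blade lying flat, with its tip at (499,219) top and (166,340) scene, and its handle end at (482,310) top and (165,259) scene. The cover corners are also readable in both views. Next I'll fit the poses.

```bash
cat > fit.py <<'E'
from h import *
def fit(obs,x0):
    def pts(q): return lambda L:np.array([q[0],q[1],q[3]])+R.from_euler('z',q[2]).apply(L)
    def f(q):
        e=[]
        for n,l,uv in obs: e+=list((proj(n,pts(q)(np.array(l)/1e3))[0]-uv))
        return e
    s=least_squares(f,x0,loss='soft_l1');print('x,y,yaw,z',s.x.round(4),'err px',np.abs(f(s.x)).round(1));return s.x
C=[('top',(-73,80,75.5),(262.1,234.8)),('top',(-73,-80,75.5),(340.3,247.6)),('top',(55,80,75.5),(274.7,174.5)),('top',(55,-80,75.5),(349.9,186.8)),
('scene',(-73,80,75.5),(375.4,233.7)),('scene',(-73,-80,75.5),(303.7,245)),('scene',(55,-80,75.5),(317,296)),('scene',(55,80,75.5),(389.5,281.8))]
fit(C,[.55,.05,0,0])
S=[('top',(-55,8,16),(478.25,309)),('top',(-55,-8,16),(486.25,311.25)),('top',(55,8,16),(486.5,258.3)),('top',(55,-8,16),(495.5,259.5)),('top',(145,9,9.5),(494.5,218)),('top',(145,-9,9.5),(503,220)),
('scene',(-55,-8,16),(161.5,259.5)),('scene',(-55,8,16),(168.5,259)),('scene',(55,-8,16),(162,302.5)),('scene',(55,8,16),(170,302)),('scene',(145,-9,9.5),(162,340)),('scene',(145,9,9.5),(171,339))]
fit(S,[.5,-.3,0,0])
for n,u in(('jar top',(179,284)),('tin',(168,211)),('dish',(470,153)),('A',(276,377)),('B',(371,352)),('C',(487,285)),('D',(473,363))): p=onz('top',u,.03 if n<'E' and len(n)<2 else .05);print(n,p.round(3),np.hypot(*p[:2]).round(3))
E
python3 fit.py
```

```text
x,y,yaw,z [ 0.6224  0.0859 -0.1712 -0.0018] err px [1.3 0.3 0.9 0.  2.1 0.3 0.1 0.1 1.8 0.  1.1 0.9 2.5 0.3 0.  0.2]
x,y,yaw,z [ 0.4701 -0.283  -0.226  -0.0017] err px [0.6 0.7 0.9 0.2 0.5 0.3 0.9 0.2 1.3 0.5 1.3 0.7 0.4 0.5 0.3 0.1 0.8 0.7
 1.3 1.2 0.5 0.7 0.8 0.5]
jar top [0.468 0.343 0.05 ] 0.58
tin [0.62  0.373 0.05 ] 0.723
dish [ 0.742 -0.255  0.05 ] 0.784
A [0.284 0.146 0.03 ] 0.319
B [ 0.333 -0.043  0.03 ] 0.335
C [ 0.467 -0.281  0.03 ] 0.545
D [ 0.311 -0.245  0.03 ] 0.396
```

```bash
cat > go.py <<'E'
import sys
from h import *
from rig import r
s=r.observe();p=s['eef_pos'];Q=R.from_quat(s['tool_rot'])
def d(x,y,z,yaw):  # yaw: heading of tool -x (blade), tool down
    T=R.from_matrix(np.array([[-np.cos(yaw),np.sin(yaw),0],[-np.sin(yaw),-np.cos(yaw),0],[0,0,-1]]).T) if 0 else R.from_matrix(np.column_stack([[-np.cos(yaw),-np.sin(yaw),0],[-np.sin(yaw),np.cos(yaw),0],[0,0,-1]]))
    dp=Q.inv().apply(np.array([x,y,z])-p)*1e3;rv=np.degrees((Q.inv()*T).as_rotvec())/6
    print('dp',dp.round(1),'rot',rv.round(2),'rows %.1f'%max(np.linalg.norm(dp)/41.7,np.linalg.norm(rv)*6/7.16))
A=np.array([.6224,.0859]);ya=-.1712
def an(x,y=0): return A+np.array([np.cos(ya)*x-np.sin(ya)*y,np.sin(ya)*x+np.cos(ya)*y])
def st(): print('t %.2f'%s['time_s'],'p',p.round(4),'open %.4f'%s['opening'],'gf %.1f'%s['grip_force'],'F',s['force'].round(1),'tilt',np.degrees(Q.as_matrix()[:,2]).round(1))
if __name__=='__main__':
    st()
    for a in sys.argv[1:]: d(*map(float,a.split(',')))
E
python3 go.py .509,-.292,.2,-.226; python3 -m creep '{"dp":[[0,0,0]],"rot":[[0,0,-1.0]],"grip":[85]}'; python3 go.py .509,-.292,.2,-.226
```

```text
t 0.10 p [0.2575 0.569  0.2042] open 0.0856 gf 0.0 F [-0.   0.1 -0.4] tilt [ -0.   -0.1 -57.3]
dp [-584.  -680.7    5.3] rot [-0.02 -0.   -1.9 ] rows 21.5
time_s: 0.18
eef_pos: [0.2574, 0.5691, 0.2044]
tool_rot: [0.16, 0.987, -0.001, -0.0]
force: [0.4, 0.1, -0.1]
opening: 0.0848
grip_force: 0.0
t 0.18 p [0.2574 0.5691 0.2044] open 0.0848 gf 0.0 F [ 0.4  0.1 -0.1] tilt [ -0.   -0.1 -57.3]
dp [-510.7 -737.6    5.3] rot [-0.01 -0.   -0.91] rows 21.5
```

```bash
python3 -m creep '{"dp":[[-20,-30,0],[-40,-60,0],[-61,-88,0],[-81,-118,0],[-102,-147,1]],"rot":[[0,0,0],[0,0,0],[0,0,0],[0,0,0],[0,0,0]],"grip":[85,85,85,85,85]}' | sed -n 2p
python3 -m creep '{"dp":[[-20,-30,0],[-40,-60,0],[-61,-88,0],[-81,-118,0],[-102,-147,1]],"rot":[[0,0,0],[0,0,0],[0,0,0],[0,0,0],[0,0,0]],"grip":[85,85,85,85,85]}'| sed -n 2p
python3 -m creep '{"dp":[[-20,-30,0],[-40,-60,0],[-61,-88,0],[-81,-118,0],[-102,-147,1]],"rot":[[0,0,0],[0,0,0],[0,0,0],[0,0,0],[0,0,0]],"grip":[85,85,85,85,85]}'| sed -n 2p
python3 -m creep '{"dp":[[-20,-30,0],[-40,-60,0],[-61,-88,0],[-81,-118,0],[-102,-147,1]],"rot":[[0,0,0],[0,0,0],[0,0,0],[0,0,0],[0,0,0]],"grip":[85,85,85,85,85]}'| sed -n 2p
python3 go.py .509,-.292,.2,-.226
```

```text
eef_pos: [0.3081, 0.396, 0.2037]
eef_pos: [0.3586, 0.2244, 0.203]
eef_pos: [0.4092, 0.0527, 0.2021]
eef_pos: [0.4598, -0.1189, 0.201]
t 1.85 p [ 0.4598 -0.1189  0.201 ] open 0.0849 gf 0.0 F [1.2 0.4 0.1] tilt [ -0.   -0.  -57.3]
dp [-101.2 -148.8    1. ] rot [-0.  -0.  -0.9] rows 4.3
```

```bash
python3 -m creep '{"dp":[[-20,-30,0],[-40,-60,0],[-61,-88,0],[-81,-118,0],[-101,-149,1]],"rot":[[0,0,-0.3],[0,0,-0.6],[0,0,-0.9],[0,0,-0.9],[0,0,-0.9]],"grip":[85,85,85,85,85]}' | sed -n 2p
python3 -m creep '{"dp":[[0,0,30],[0,0,60],[0,0,60],[0,0,60],[0,0,60]],"rot":[[0,0,0],[0,0,0],[0,0,0],[0,0,0],[0,0,0]],"grip":[85,85,85,85,85]}'| sed -n 2p
python3 - <<'E'
from h import *
from rig import r,cams
import numpy as np
s=r.observe();c=cams.capture('wrist');cv2.imwrite('pics/w1.png',c['img'][:,:,::-1])
np.savez('w1.npz',p=s['eef_pos'],q=s['tool_rot'],m=c['mount'],k=[c['fx'],c['fy'],c['cx'],c['cy']]);print(np.array(c['mount']).round(3),c['fx'],c['cx'],c['cy'])
E
python3 go.py .509,-.292,.005,-.226
```

```text
eef_pos: [0.5091, -0.2917, 0.1997]
eef_pos: [0.5094, -0.2901, 0.1411]
[[ 0.    -0.963 -0.269  0.068]
 [ 1.    -0.     0.001  0.   ]
 [-0.001 -0.269  0.963 -0.168]
 [ 0.     0.     0.     1.   ]] 386.8136590095858 321.341656916501 239.6749665120922
t 2.73 p [ 0.5098 -0.2903  0.1418] open 0.0849 gf 0.0 F [0.2 0.2 0.5] tilt [  0.1  -0.1 -57.3]
dp [  0.7  -1.7 136.8] rot [-0.01  0.02  0.01] rows 3.3
```

View pics/w1.png

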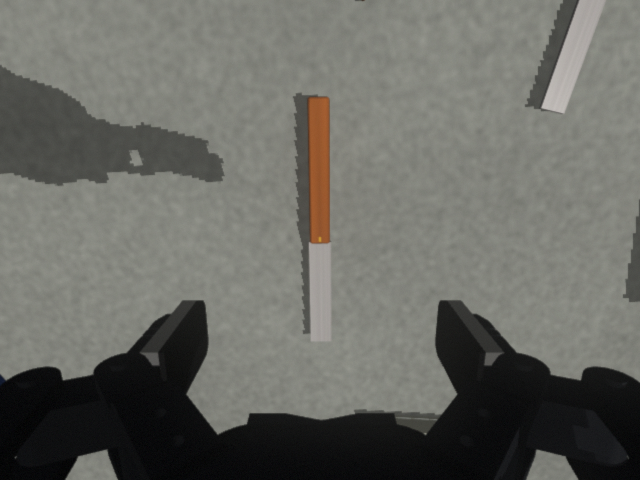

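The wrist view shows the spatula centred and parallel to the pads: handle end (318,97), junction (319.5,242), tip (320,341). I'll check where its points land.

```bash
cat > wr.py <<'E'
from h import *
def wray(f,uv):
    a=np.load(f);m=a['m'];fx,fy,cx,cy=a['k'];Q=R.from_quat(a['q'])
    d=Q.apply(m[:3,:3]@[(uv[0]-cx)/fx,(uv[1]-cy)/fy,1]);return a['p']+Q.apply(m[:3,3]),d/np.linalg.norm(d)
def wz(f,uv,z):
    o,d=wray(f,uv);return o+d*(z-o[2])/d[2]
E
python3 - <<'E'
from wr import *
for uv,z in(((318.5,97),.016),((319.5,242),.016),((320,341),.0095)): print(wz('w1.npz',uv,z).round(4))
print(tri([wray('w1.npz',(319.5,242)),ray('top',(491,259)),ray('scene',(166,302.2))]))
y=-.226;u=np.array([np.cos(y),np.sin(y)])
for l in(-55,55,145):print((np.array([.4701,-.283])+u*l/1e3).round(4))
E
```

```text
[ 0.4199 -0.2711  0.016 ]
[ 0.525  -0.2946  0.016 ]
[ 0.614  -0.3147  0.0095]
(array([ 0.52491862, -0.29493318,  0.01252183]), [1.0, 1.8, 1.2])
[ 0.4165 -0.2707]
[ 0.5237 -0.2953]
[ 0.6114 -0.3155]
```

```bash
python3 -m creep '{"dp":[[0,0,35],[0,-1,70],[0,-1,105],[0,-1,125],[0,-1,136]],"rot":[[0,0,0],[0,0,0],[0,0,0],[0,0,0],[0,0,0]],"grip":[85,85,85,85,85]}'| sed -n 2p
python3 -m creep '{"dp":[[0,0,0],[0,0,0],[0,0,0],[0,0,0],[0,0,0]],"rot":[[0,0,0],[0,0,0],[0,0,0],[0,0,0],[0,0,0]],"grip":[60,40,20,5,5]}'
python3 -m creep '{"dp":[[0,0,0],[0,0,0],[0,0,0],[0,0,0],[0,0,0]],"rot":[[0,0,0],[0,0,0],[0,0,0],[0,0,0],[0,0,0]],"grip":[0,0,0,0,0]}' | tail -3
python3 go.py .509,-.292,.1,-.226
```

```text
eef_pos: [0.5085, -0.2906, 0.003]
time_s: 3.57
eef_pos: [0.5095, -0.2918, 0.0056]
tool_rot: [0.113, 0.994, -0.001, 0.001]
force: [0.6, 0.7, -0.1]
opening: 0.0247
grip_force: 0.0
force: [-0.3, -0.7, -0.4]
opening: 0.0001
grip_force: 0.0
t 3.98 p [ 0.5086 -0.2912  0.004 ] open 0.0001 gf 0.0 F [-0.3 -0.7 -0.4] tilt [ -0.    0.  -57.3]
dp [ -0.6  -0.6 -96. ] rot [ 0. -0.  0.] rows 2.3
```

The fingers shut completely, so I need to see why.

```bash
python3 - <<'E'
from h import *
from rig import r,cams
s=r.observe();c=cams.capture('wrist');i=c['img'][:,:,::-1]
np.savez('w2.npz',p=s['eef_pos'],q=s['tool_rot'],m=c['mount'],k=[c['fx'],c['fy'],c['cx'],c['cy']])
cv2.imwrite('pics/w2.png',i)
E
```

```text
(no output)
```

View pics/w2.png

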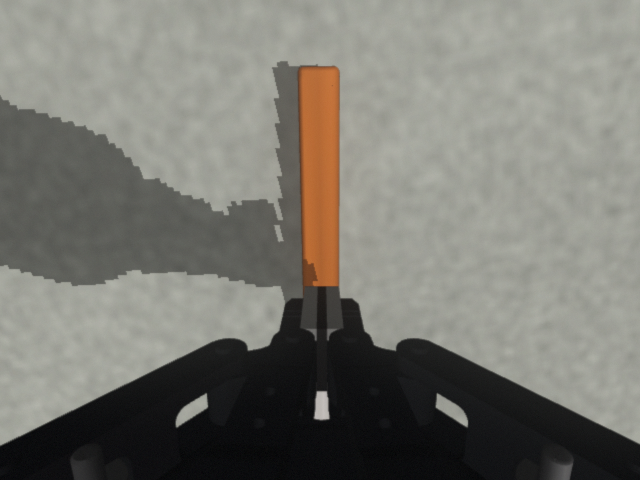

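```bash
python3 - <<'E'
from wr import *
for uv,z in(((319,67),.016),((320.5,287),.016),((299.5,70),.016),((339.5,70),.016),((302,285),.016),((339,285),.016)): print(wz('w2.npz',uv,z).round(4))
E
python3 go.py
```

```text
[ 0.4199 -0.2714  0.016 ]
[ 0.5059 -0.2906  0.016 ]
[ 0.4192 -0.2787  0.016 ]
[ 0.4226 -0.2641  0.016 ]
[ 0.5032 -0.2982  0.016 ]
[ 0.5068 -0.2826  0.016 ]
t 4.03 p [ 0.5086 -0.2913  0.004 ] open 0.0001 gf 0.0 F [-1.1  0.  -0.6] tilt [ -0.    0.  -57.3]
```

```bash
python3 -m creep '{"dp":[[0,0,-15],[0,0,-30],[0,0,-30]],"rot":[[0,0,0],[0,0,0],[0,0,0]],"grip":[0,0,0]}'
python3 - <<'E'
from h import *
from rig import r,cams
w=cams.capture('wrist')['img'][:,:,::-1].copy();s=cams.capture('scene')['img'][:,:,::-1].copy()
o=np.zeros((600,800,3),np.uint8);o[:360,:480]=cv2.resize(w,(480,360));c=crop(s,120,230,100,120,3);o[:360,490:790]=c
cv2.imwrite('pics/m3.png',o[:365])
E
```

```text
time_s: 4.28
eef_pos: [0.51, -0.2921, 0.0362]
tool_rot: [0.113, 0.994, -0.001, 0.002]
force: [0.4, -0.3, 0.4]
opening: 0.0002
grip_force: 0.0
```

View pics/m3.png

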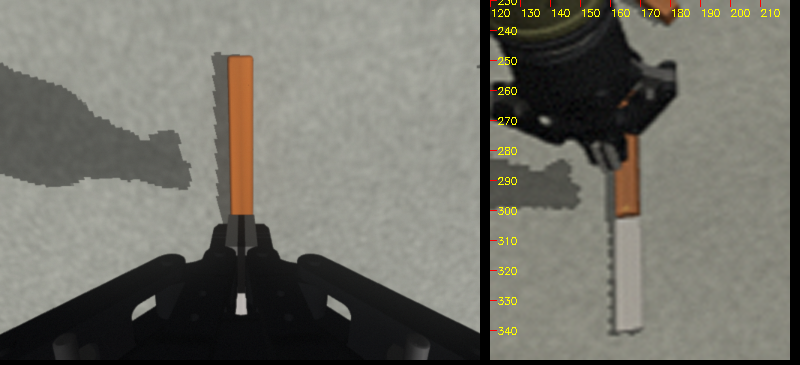

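```bash
python3 - <<'E'
from h import *
for z in(.016,.036,.05,.06,.07,.08):print(z,proj('scene',[.51,-.2921,z])[0].round(1),proj('scene',[.521,-.2945,z])[0].round(1))
E
python3 go.py; python3 -c "
from rig import r;print({k:(v.round(3) if hasattr(v,'round') else v) for k,v in r.observe().items()})"; grep -n "" /dev/null
```

```text
0.016 [164.8 295.3] [164.9 299.8]
0.036 [162.9 290.6] [162.9 295.1]
0.05 [161.5 287.2] [161.5 291.7]
0.06 [160.5 284.8] [160.5 289.3]
0.07 [159.5 282.3] [159.5 286.8]
0.08 [158.4 279.8] [158.5 284.3]
t 4.38 p [ 0.5089 -0.2914  0.0342] open 0.0001 gf 0.0 F [0.  0.5 0.4] tilt [  0.1  -0.  -57.3]
{'time_s': 4.3833, 'joint_pos': array([ 0.443,  0.629,  0.056,  1.814, -0.051,  0.699,  1.872]), 'joint_velocities': array([-0.   ,  0.02 , -0.001,  0.014,  0.   , -0.004,  0.001]), 'effort': array([ 3.8000e-02, -6.3917e+01,  2.1750e+00, -1.8294e+01,  2.1000e-02,
        7.2000e-02, -5.0000e-03]), 'eef_pos': array([ 0.509, -0.291,  0.034]), 'tool_rot': array([ 0.113,  0.994, -0.   ,  0.   ]), 'force': array([0.01 , 0.517, 0.36 ]), 'moment': array([-0.018, -0.043, -0.032]), 'grip_force': 0.0, 'opening': 6.732043940343219e-05}
```

The shut fingers closed above the handle. Both the wrist view and the scene view put the real fingertips about 31 mm behind the reported TCP, so I'll correct for that and go down in steps, watching the force.

```bash
python3 -m creep '{"dp":[[0,0,0],[0,0,0],[0,0,0],[0,0,0],[0,0,0]],"rot":[[0,0,0],[0,0,0],[0,0,0],[0,0,0],[0,0,0]],"grip":[60,60,60,60,60]}' | tail -2
python3 -m creep '{"dp":[[0,0,15],[0,0,25],[0,0,35],[0,0,35]],"rot":[[0,0,0],[0,0,0],[0,0,0],[0,0,0]],"grip":[60,60,60,60]}'
python3 -m creep '{"dp":[[0,0,8],[0,0,17],[0,0,25],[0,0,25]],"rot":[[0,0,0],[0,0,0],[0,0,0],[0,0,0]],"grip":[60,60,60,60]}'
```

```text
opening: 0.0595
grip_force: 0.0
time_s: 5.13
eef_pos: [0.5073, -0.2905, -0.0033]
tool_rot: [0.113, 0.994, 0.001, -0.002]
force: [-0.9, 0.5, 0.5]
opening: 0.0599
grip_force: 0.0
time_s: 5.47
eef_pos: [0.5077, -0.2907, -0.0278]
tool_rot: [0.113, 0.994, 0.0, -0.001]
force: [-0.4, 0.4, 0.7]
opening: 0.0599
grip_force: 0.0
```

```bash
python3 -m creep '{"dp":[[0,0,0],[0,0,0],[0,0,0],[0,0,0],[0,0,0]],"rot":[[0,0,0],[0,0,0],[0,0,0],[0,0,0],[0,0,0]],"grip":[10,5,5,5,5]}' | tail -3
python3 -m creep '{"dp":[[0,0,0],[0,0,0],[0,0,0],[0,0,0],[0,0,0]],"rot":[[0,0,0],[0,0,0],[0,0,0],[0,0,0],[0,0,0]],"grip":[5,5,5,5,5]}' | tail -3; python3 go.py
```

```text
force: [0.3, 0.9, 3.9]
opening: 0.0145
grip_force: 59.6
force: [-0.2, -0.1, 5.7]
opening: 0.0141
grip_force: 59.8
t 6.30 p [ 0.5089 -0.2915 -0.0254] open 0.0141 gf 59.8 F [-0.2 -0.1  5.7] tilt [  0.1  -0.  -57.3]
```

```bash
python3 -m creep '{"dp":[[0,0,-15],[0,0,-40],[0,0,-80],[0,0,-110],[0,0,-110]],"rot":[[0,0,0],[0,0,0],[0,0,0],[0,0,0],[0,0,0]],"grip":[5,5,5,5,5]}' | tail -3
python3 go.py .421,.1206,.085,-.1712
```

```text
force: [1.1, -0.3, -0.9]
opening: 0.0143
grip_force: 59.1
t 6.72 p [ 0.5117 -0.2932  0.09  ] open 0.0143 gf 59.1 F [ 1.1 -0.3 -0.9] tilt [  0.5  -0.3 -57.3]
dp [181.2 382.9   2.3] rot [-0.03  0.09 -0.52] rows 10.2
```

```bash
python3 -m creep '{"dp":[[10,20,0],[22,46,0],[34,72,0],[46,98,0],[60,128,0]],"rot":[[0,0,0],[0,0,0],[0,0,0],[0,0,0],[0,0,0]],"grip":[5,5,5,5,5]}' | sed -n 2p
python3 -m creep '{"dp":[[12,26,0],[24,51,0],[36,77,0],[48,102,0],[60,128,0]],"rot":[[0,0,0],[0,0,0],[0,0,0],[0,0,0],[0,0,0]],"grip":[5,5,5,5,5]}' | sed -n 2p
python3 -m creep '{"dp":[[12,26,0],[24,51,0],[36,77,0],[48,102,0],[60,128,0]],"rot":[[0,0,0],[0,0,-0.2],[0,0,-0.3],[0,0,-0.4],[0,0,-0.5]],"grip":[5,5,5,5,5]}' | sed -n 2p
python3 -m creep '{"dp":[[0,0,0],[0,0,0]],"rot":[[0,0,0],[0,0,0]],"grip":[5,5]}' | tail -3
python3 - <<'E'
from h import *
from rig import r,cams
s=r.observe()
w=cams.capture('top')['img'][:,:,::-1].copy();q=cams.capture('scene')['img'][:,:,::-1].copy()
cv2.imwrite('pics/t4.png',w);cv2.imwrite('pics/s4.png',q)
o=np.zeros((600,800,3),np.uint8);a=crop(w,250,170,95,145,4);b=crop(q,290,170,100,130,4);o[:580,:380]=a;o[:520,390:790]=b
cv2.imwrite('pics/m4.png',o)
E
python3 go.py .421,.1206,.085,-.1712
```

```text
eef_pos: [0.4782, -0.1526, 0.0836]
eef_pos: [0.4482, -0.0138, 0.0837]
eef_pos: [0.4184, 0.1244, 0.0837]
force: [0.8, -0.4, -0.2]
opening: 0.0144
grip_force: 59.1
t 8.23 p [0.4191 0.1225 0.0837] open 0.0142 gf 59.1 F [-0.8  0.4 -0.8] tilt [ -0.   -0.  -57.3]
dp [-2.2 -1.5 -1.3] rot [-0.01 -0.   -0.03] rows 0.1
```

View pics/m4.png

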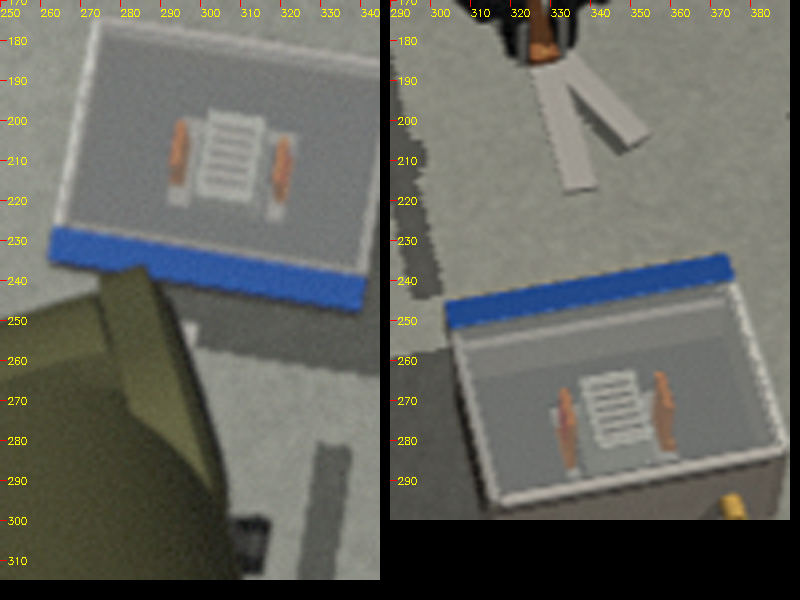

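```bash
python3 - <<'E'
from h import *
y=-.1712;u=np.array([np.cos(y),np.sin(y)])
for d in(.016,.106):
  for z in(.1135,.1185,.1235):
    print(d,z,proj('scene',[*(np.array([.4191,.1225])+u*d),z])[0].round(1))
print(proj('top',[*(np.array([.4191,.1225])+u*.106),.1185]).round(1))
a=R.from_euler('z',y)
for L in((-73,80,75.5),(-73,-80,75.5),(-73,0,75.5)): print(proj('scene',a.apply(np.array(L)/1e3)+[.6224,.0859,-.0018]).round(1))
E
```

```text
0.016 0.1135 [327.6 187.9]
0.016 0.1185 [327.7 186.5]
0.016 0.1235 [327.7 185. ]
0.106 0.1135 [336.6 218.8]
0.106 0.1185 [336.6 217.4]
0.106 0.1235 [336.7 216. ]
[[295.5 250.2]]
[[373.6 233.6]]
[[302.6 245.9]]
[[338.3 239.7]]
```

The blade is level, with its tip at (337.6,217.3), which matches the predicted (336.6,217.4). I'll lower it to slot height and insert.

```bash
python3 -m creep '{"dp":[[0,-1,20],[0,-1,40],[0,-1,52],[0,-1,52],[0,-1,52]],"rot":[[0,0,0],[0,0,0],[0,0,0],[0,0,0],[0,0,0]],"grip":[5,5,5,5,5]}' | sed -n 2,4p
python3 -m creep '{"dp":[[-8,0,0],[-16,0,0],[-24,0,0],[-29,0,0],[-29,0,0]],"rot":[[0,0,0],[0,0,0],[0,0,0],[0,0,0],[0,0,0]],"grip":[5,5,5,5,5]}' | sed -n 2,4p
python3 - <<'E'
from h import *
from rig import r,cams
q=cams.capture('scene')['img'][:,:,::-1].copy();cv2.imwrite('pics/s5.png',q)
cv2.imwrite('pics/m5.png',crop(q,290,190,100,75,7))
E
python3 go.py
```

```text
eef_pos: [0.4188, 0.1209, 0.0317]
tool_rot: [0.088, 0.996, -0.001, -0.001]
force: [-0.5, -0.4, -0.5]
eef_pos: [0.4497, 0.117, 0.0324]
tool_rot: [0.087, 0.996, 0.0, 0.001]
force: [-0.5, 0.0, -0.0]
t 9.12 p [0.4486 0.1171 0.0322] open 0.0144 gf 59.1 F [-1.  -0.3 -1.1] tilt [  0.1   0.  -57.3]
```

View pics/m5.png

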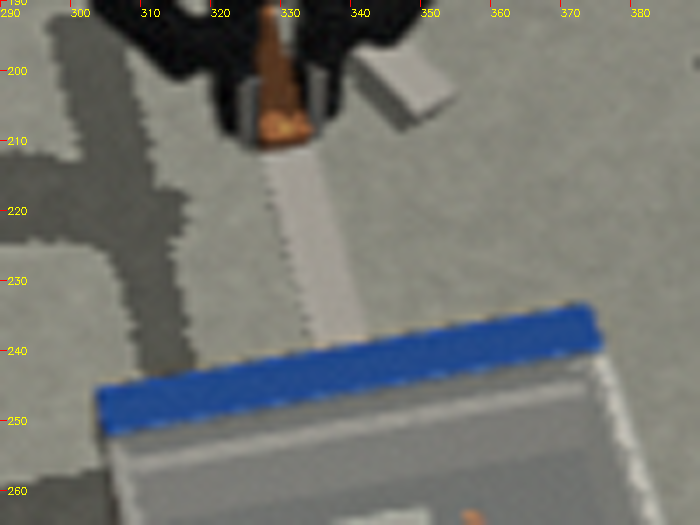

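The blade tip meets the middle of the lip at (338,239), and there is no contact force. I'll go the rest of the way in and then start lifting.

```bash
python3 -m creep '{"dp":[[-5,0,0],[-10,0,0],[-14,0,0],[-14,0,0]],"rot":[[0,0,0],[0,0,0],[0,0,0],[0,0,0]],"grip":[5,5,5,5]}' | sed -n 2,4p
python3 -m creep '{"dp":[[0,0,-4],[0,0,-8],[0,0,-8],[0,0,-8]],"rot":[[0,0,0],[0,0,0],[0,0,0],[0,0,0]],"grip":[5,5,5,5]}' | sed -n 2,4p
python3 -m creep '{"dp":[[0,0,-4],[0,0,-8],[0,0,-12],[0,0,-12]],"rot":[[0,0,0],[0,0,0],[0,0,0],[0,0,0]],"grip":[5,5,5,5]}' | sed -n 2,5p;python3 go.py
```

```text
eef_pos: [0.4625, 0.1147, 0.032]
tool_rot: [0.087, 0.996, 0.0, 0.001]
force: [0.5, 0.1, -1.4]
eef_pos: [0.4611, 0.1149, 0.0403]
tool_rot: [0.087, 0.996, 0.0, -0.0]
force: [-0.3, 0.4, -1.2]
eef_pos: [0.4616, 0.1149, 0.0528]
tool_rot: [0.087, 0.996, 0.0, 0.0]
force: [-0.4, -0.3, -0.9]
opening: 0.0143
t 10.12 p [0.4616 0.1149 0.0528] open 0.0143 gf 59.0 F [-0.4 -0.3 -0.9] tilt [  0.    0.  -57.3]
```

```bash
cat > cov.py <<'E'
from h import *
from rig import cams
a=R.from_euler('z',-.1712)
def lipc(th):  # blue lip top face corners
    c,s=np.cos(th),np.sin(th);P=[]
    for d in(110,128):
        for y in(-80,80):
            for t in (5,):P.append([55-d*c+t*s,y,70.5+d*s+t*c])
    return a.apply(np.array(P)/1e3)+[.6224,.0859,-.0018]
def blue(n,save=None):
    i=cams.capture(n)['img'][:,:,::-1].copy()
    if save: cv2.imwrite(save,i)
    b=i.astype(int);m=(b[...,0]>90)&(b[...,0]>b[...,2]+50)&(b[...,0]>b[...,1]+35);m=m.astype(np.uint8);m[:, :240]=0;m[:130]=0;m[330:]=0;m[:,430:]=0
    v,u=np.nonzero(m);return len(u),(np.array([u.mean(),v.mean(),u.min(),u.max(),v.min(),v.max()]) if len(u) else None)
if __name__=='__main__':
    for n in('scene','top'):
        k,c=blue(n);print(n,k,c.round(1) if k else '')
    for th in(0,.1,.2,.3,.5,.8,1,1.2,1.4,1.57,1.8,2):print(th,*[proj(n,lipc(th)).mean(0).round(1) for n in('scene','top')])
E
python3 cov.py
```

```text
scene 527 [339.7 238.2 304.  376.  229.  247. ]
top 298 [323.9 237.6 307.  341.  231.  244. ]
0 [339.  243.1] [300.9 236.8]
0.1 [339.3 240.3] [300.7 235. ]
0.2 [339.7 238. ] [300.6 232.6]
0.3 [340.2 236.1] [300.6 229.7]
0.5 [341.5 233.9] [301.  222.2]
0.8 [344.5 234.8] [302.4 207.2]
1 [347.  238.2] [303.8 195.5]
1.2 [349.7 244. ] [305.6 182.9]
1.4 [352.6 252. ] [307.7 170.2]
1.57 [355.2 260.2] [309.6 159.8]
1.8 [358.5 273.1] [312.2 147. ]
2 [361.1 285.2] [314.3 137.6]
```

```bash
python3 -m creep '{"dp":[[-2,0,-9],[-4.5,0,-18],[-8,0,-27],[-12,0,-36],[-12,0,-36]],"rot":[[0,0,0],[0,0,0],[0,0,0],[0,0,0],[0,0,0]],"grip":[5,5,5,5,5]}' | sed -n 2,5p
python3 cov.py | head -1
python3 -m creep '{"dp":[[-4,0,-7],[-9,0,-14],[-15,0,-21],[-21,0,-28],[-21,0,-28]],"rot":[[0,0,0],[0,0,0],[0,0,0],[0,0,0],[0,0,0]],"grip":[5,5,5,5,5]}' | sed -n 2,5p
python3 cov.py | head -2;python3 go.py
```

```text
eef_pos: [0.474, 0.1129, 0.0891]
tool_rot: [0.087, 0.996, 0.0, 0.001]
force: [-0.6, 0.1, -0.5]
opening: 0.0149
scene 613 [341.7 232.9 305.  379.  223.  243. ]
eef_pos: [0.4965, 0.109, 0.1176]
tool_rot: [0.087, 0.996, 0.0, 0.002]
force: [0.4, 0.5, -1.0]
opening: 0.0143
scene 651 [344.8 233.7 307.  383.  224.  244. ]
top 172 [328.7 210.9 313.  344.  206.  215. ]
t 11.25 p [0.495  0.1091 0.1165] open 0.0146 gf 59.1 F [ 0.4 -0.2 -0.9] tilt [  0.1   0.  -57.3]
```

```bash
python3 -m creep '{"dp":[[-7,0,-6],[-14,0,-11],[-21,0,-16],[-28,0,-20],[-28,0,-20]],"rot":[[0,0,0],[0,0,0],[0,0,0],[0,0,0],[0,0,0]],"grip":[5,5,5,5,5]}' | sed -n 2,5p
python3 cov.py | head -1
python3 -m creep '{"dp":[[-8,0,-3],[-16,0,-6],[-24,0,-9],[-33,0,-11],[-33,0,-11]],"rot":[[0,0,0],[0,0,0],[0,0,0],[0,0,0],[0,0,0]],"grip":[5,5,5,5,5]}' | sed -n 2,5p
python3 cov.py | head -2;python3 go.py
```

```text
eef_pos: [0.524, 0.104, 0.137]
tool_rot: [0.087, 0.996, 0.0, 0.001]
force: [0.8, 0.6, -1.2]
opening: 0.0147
scene 646 [348.5 240.  310.  388.  230.  250. ]
eef_pos: [0.5565, 0.0981, 0.1474]
tool_rot: [0.087, 0.996, 0.0, 0.001]
force: [-0.3, -0.5, -0.8]
opening: 0.0143
scene 165 [353.6 249.3 314.  393.  242.  260. ]
top 79 [336.7 172.8 324.  350.  170.  176. ]
t 12.28 p [0.5547 0.0984 0.147 ] open 0.0147 gf 59.1 F [ 0.1  0.9 -0.8] tilt [  0.   -0.  -57.3]
```

```bash
python3 -m creep '{"dp":[[-6,0,-1],[-12,0,-1],[-19,0,-2],[-28,0,-1],[-36,0,0]],"rot":[[0,0,0],[0,0,0],[0,0,0],[0,0,0],[0,0,0]],"grip":[5,5,5,5,5]}' | sed -n 2,5p
python3 -m creep '{"dp":[[-6,0,0],[-13,0,1],[-18,0,2],[-18,0,2]],"rot":[[0,0,0],[0,0,0],[0,0,0],[0,0,0]],"grip":[5,5,5,5]}' | sed -n 2,5p
python3 cov.py | head -2;python3 go.py
```

```text
eef_pos: [0.5905, 0.0924, 0.147]
tool_rot: [0.087, 0.996, 0.0, 0.0]
force: [-1.7, 1.8, -0.8]
opening: 0.0149
eef_pos: [0.6083, 0.0888, 0.1445]
tool_rot: [0.087, 0.996, -0.0, 0.0]
force: [1.0, -1.1, -0.7]
opening: 0.0147
scene 193 [360.8 276.5 320.  402.  269.  284. ]
top 64 [343.1 144.3 331.  355.  142.  147. ]
t 13.13 p [0.6074 0.0891 0.1448] open 0.0143 gf 59.1 F [ 0.1  0.2 -0.2] tilt [  0.   -0.  -57.3]
```

```bash
python3 -m creep '{"dp":[[20,0,-2],[55,0,-2],[90,0,-2],[125,0,-2],[160,0,-2]],"rot":[[0,0,0],[0,0,0],[0,0,0],[0,0,0],[0,0,0]],"grip":[5,5,5,5,5]}' | sed -n 2,5p
python3 cov.py | head -2;python3 go.py .509,-.2915,.145,-.226
```

```text
eef_pos: [0.4478, 0.1171, 0.1472]
tool_rot: [0.087, 0.996, 0.0, 0.0]
force: [-0.8, 0.3, -0.2]
opening: 0.0142
scene 191 [360.5 276.6 320.  402.  269.  284. ]
top 218 [313.4 139.7 272.  355.  133.  147. ]
t 13.65 p [0.4435 0.1177 0.1471] open 0.0150 gf 59.1 F [ 1.2  0.3 -1.4] tilt [ -0.2   0.  -57.3]
dp [-133.9 -392.1    1.8] rot [-0.01 -0.04  0.53] rows 9.9
```

```bash
python3 -m creep '{"dp":[[-5,-20,0],[-10,-45,0],[-20,-75,0],[-30,-105,0],[-44,-131,0]],"rot":[[0,0,0],[0,0,0],[0,0,0],[0,0,0],[0,0,0]],"grip":[5,5,5,5,5]}' | sed -n 2p
python3 -m creep '{"dp":[[-9,-26,0],[-18,-52,0],[-27,-78,0],[-36,-105,0],[-45,-131,0]],"rot":[[0,0,0],[0,0,0],[0,0,0],[0,0,0],[0,0,0]],"grip":[5,5,5,5,5]}' | sed -n 2p
python3 -m creep '{"dp":[[-9,-26,0],[-18,-52,0],[-27,-78,0],[-36,-105,0],[-45,-130,0]],"rot":[[0,0,0.1],[0,0,0.2],[0,0,0.4],[0,0,0.5],[0,0,0.5]],"grip":[5,5,5,5,5]}' | sed -n 2p
python3 -m creep '{"dp":[[0,0,35],[0,0,70],[0,0,105],[0,0,140],[0,0,155]],"rot":[[0,0,0],[0,0,0],[0,0,0],[0,0,0],[0,0,0]],"grip":[5,5,5,5,5]}' | sed -n 2,4p
python3 go.py .509,-.2915,-.0245,-.226
```

```text
eef_pos: [0.4699, -0.0215, 0.1475]
eef_pos: [0.4924, -0.1582, 0.1474]
eef_pos: [0.514, -0.2943, 0.1473]
eef_pos: [0.5121, -0.2913, -0.012]
tool_rot: [0.113, 0.994, 0.001, -0.002]
force: [-0.7, 0.1, -0.3]
t 15.32 p [ 0.5121 -0.2913 -0.012 ] open 0.0141 gf 59.1 F [-0.7  0.1 -0.3] tilt [ -0.2   0.1 -57.3]
dp [ 2.9 -0.9 12.5] rot [ 0.01 -0.04  0.  ] rows 0.3
```

```bash
python3 -m creep '{"dp":[[0,0,0],[0,0,4],[0,0,9],[0,0,14],[0,0,14]],"rot":[[0,0,0],[0,0,0],[0,0,0],[0,0,0],[0,0,0]],"grip":[5,5,5,5,5]}' | sed -n 2,4p
python3 -m creep '{"dp":[[0,0,2],[0,0,3],[0,0,3]],"rot":[[0,0,0],[0,0,0],[0,0,0]],"grip":[5,5,5]}' | sed -n 2,4p
```

```text
eef_pos: [0.5143, -0.2925, -0.0217]
tool_rot: [0.113, 0.994, -0.0, 0.001]
force: [-0.3, -0.1, -0.8]
eef_pos: [0.514, -0.2924, -0.0248]
tool_rot: [0.113, 0.994, -0.0, 0.0]
force: [-0.5, 0.3, -0.7]
```

```bash
python3 -m creep '{"dp":[[0,0,0],[0,0,0],[0,0,0],[0,0,0],[0,0,0]],"rot":[[0,0,0],[0,0,0],[0,0,0],[0,0,0],[0,0,0]],"grip":[20,40,60,80,80]}' | tail -3
python3 -m creep '{"dp":[[0,0,-10],[0,0,-40],[0,0,-80],[0,0,-120],[0,0,-160]],"rot":[[0,0,0],[0,0,0],[0,0,0],[0,0,0],[0,0,0]],"grip":[80,80,80,80,80]}' | sed -n 2,4p
python3 cov.py | head -2;python3 go.py .6224,.0859,.2,-.1712
```

```text
force: [0.5, -0.4, 0.1]
opening: 0.0674
grip_force: 0.0
eef_pos: [0.5133, -0.2922, 0.1374]
tool_rot: [0.113, 0.994, -0.0, -0.0]
force: [1.8, 0.5, -0.2]
scene 192 [360.7 276.6 320.  402.  269.  284. ]
top 201 [314.  139.7 272.  355.  133.  147. ]
t 16.92 p [ 0.5172 -0.2946  0.1427] open 0.0800 gf 0.0 F [ 0.6 -0.3 -0.2] tilt [  0.6  -0.3 -57.3]
dp [-17.8 394.2 -58.4] rot [-0.03  0.11 -0.53] rows 9.6
```

```bash
python3 -m creep '{"dp":[[0,10,-14],[0,40,-28],[-4,70,-42],[-5,100,-58],[-6,130,-58]],"rot":[[0,0,0],[0,0,0],[0,0,0],[0,0,0],[0,0,0]],"grip":[80,80,80,80,80]}' | sed -n 2p
python3 -m creep '{"dp":[[-1,26,0],[-2,52,0],[-3,78,0],[-5,105,0],[-6,130,0]],"rot":[[0,0,0],[0,0,0],[0,0,0],[0,0,0],[0,0,0]],"grip":[80,80,80,80,80]}' | sed -n 2p
python3 -m creep '{"dp":[[-1,26,0],[-2,52,0],[-3,78,0],[-5,105,0],[-6,130,0]],"rot":[[0,0,-0.1],[0,0,-0.2],[0,0,-0.4],[0,0,-0.5],[0,0,-0.5]],"grip":[85,85,85,85,85]}' | sed -n 2p
python3 -m creep '{"dp":[[0,0,0],[0,0,0],[0,0,0]],"rot":[[0,0,0],[0,0,0],[0,0,0]],"grip":[85,85,85]}' | sed -n 2p
python3 - <<'E'
from h import *
from rig import r,cams
s=r.observe();c=cams.capture('wrist');i=c['img'][:,:,::-1].copy();cv2.imwrite('pics/w6.png',i)
np.savez('w6.npz',p=s['eef_pos'],q=s['tool_rot'],m=c['mount'],k=[c['fx'],c['fy'],c['cx'],c['cy']])
q=cams.capture('scene')['img'][:,:,::-1].copy();cv2.imwrite('pics/s6.png',q)
from wr import *
P=np.array([.6224,.0859,.05]);a=R.from_quat(s['tool_rot']);m=c['mount']
x=m[:3,:3].T@(a.inv().apply(P-s['eef_pos'])-m[:3,3]);print('expect cassette at',x[:2]/x[2]*c['fx']+[c['cx'],c['cy']])
E
python3 go.py .6224,.0859,.2,-.1712
```

```text
eef_pos: [0.5503, -0.1662, 0.1964]
eef_pos: [0.5839, -0.0399, 0.1933]
eef_pos: [0.6188, 0.0853, 0.1933]
eef_pos: [0.6184, 0.083, 0.193]
expect cassette at [325.08716743 221.22582305]
t 18.52 p [0.6185 0.0822 0.1932] open 0.0851 gf 0.0 F [ 1.2  0.4 -0.3] tilt [ -0.   -0.1 -57.3]
dp [-3.1  4.3 -6.8] rot [-0.01  0.   -0.04] rows 0.2
```

```bash
python3 - <<'E'
from h import *
w=cv2.imread('pics/w6.png');s=cv2.imread('pics/s6.png')
o=np.zeros((600,800,3),np.uint8)
o[:480,:495]=crop(w,245,150,165,160,3)
o[:180*1,500:800]=crop(s,320,240,75,45,4)
o[190:190+300,500:650]=crop(s,140,250,50,100,3)
cv2.imwrite('pics/m6.png',o[:500])
E
```

```text
(no output)
```

View pics/m6.png

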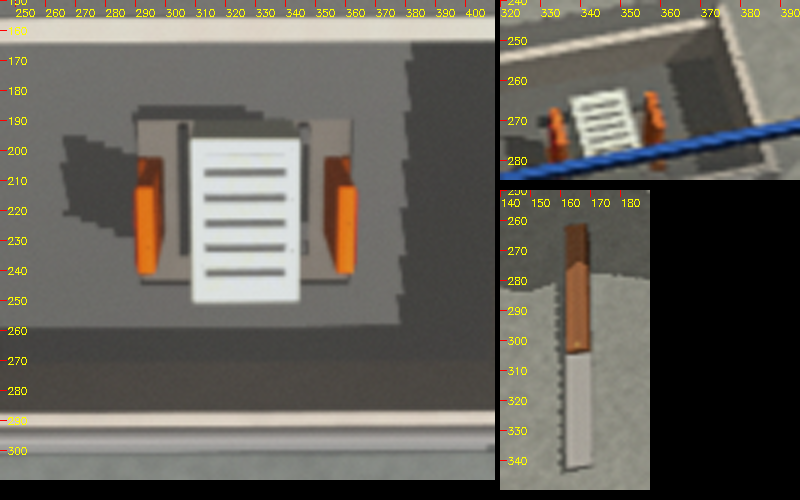

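The wrist picture shows the cassette's top centred at (326.8,223.3). The catches' outer edges are at u=290 and u=363.3, with their tops at v 212 to 241. In the scene view the cassette's top centre is at (346.2,270.5), the cover is swung well back, and the spatula lies flat at (165,300).

```bash
python3 - <<'E'
from wr import *
p=wz('w6.npz',(326.8,223.3),.054);q=wz('w6.npz',(326.7,226.5),.064);print(p.round(4),q.round(4))
print(tri([wray('w6.npz',(326.8,223.3)),ray('scene',(346.2,270.5))]))
l=wz('w6.npz',(290,226.5),.064);r=wz('w6.npz',(363.3,226.5),.064);print('catch width',np.linalg.norm(l-r),'yaw of top edges',[np.arctan2(*(a-b)[[1,0]]) for a,b in((wz('w6.npz',(308.7,196),.054),wz('w6.npz',(309,250.7),.054)),)])
E
python3 go.py .621,.086,.09,-.1712 .6224,.0859,.09,-.1712
```

```text
[0.6234 0.0871 0.054 ] [0.6237 0.0868 0.064 ]
(array([0.62218542, 0.08705285, 0.0590809 ]), [0.2, 0.2])
catch width 0.05792131475237682 yaw of top edges [np.float64(2.964692477529132)]
t 18.52 p [0.6185 0.0822 0.1932] open 0.0851 gf 0.0 F [ 1.2  0.4 -0.3] tilt [ -0.   -0.1 -57.3]
dp [ -1.7   4.3 103.2] rot [-0.01  0.   -0.04] rows 2.5
dp [ -3.1   4.4 103.2] rot [-0.01  0.   -0.04] rows 2.5
```

```bash
python3 -m creep '{"dp":[[-2,3,30],[-4,5,60],[-4,5,90],[-4,5,100],[-4,5,100]],"rot":[[0,0,0],[0,0,0],[0,0,0],[0,0,0],[0,0,0]],"grip":[85,85,85,85,85]}' | sed -n 2,4p
python3 go.py .6232,.0868,.01,-.175
```

```text
eef_pos: [0.6216, 0.0866, 0.0905]
tool_rot: [0.087, 0.996, -0.001, -0.003]
force: [0.3, -0.3, -0.0]
t 18.93 p [0.6216 0.0866 0.0905] open 0.0852 gf 0.0 F [ 0.3 -0.3 -0. ] tilt [ -0.3  -0.1 -57.3]
dp [-2.   0.6 80.5] rot [-0.02 -0.05  0.  ] rows 1.9
```

```bash
python3 -m creep '{"dp":[[-1,0,20],[-1,0,40],[-1,0,60],[-1,0,70],[-1,0,70]],"rot":[[0,0,0],[0,0,0],[0,0,0],[0,0,0],[0,0,0]],"grip":[85,85,85,85,85]}' | sed -n 2,4p
python3 -m creep '{"dp":[[0,0,3],[0,0,6],[0,0,9],[0,0,9]],"rot":[[0,0,0],[0,0,0],[0,0,0],[0,0,0]],"grip":[85,85,85,85]}' | sed -n 2,4p
python3 go.py .6232,.0868,.01,-.175
```

```text
eef_pos: [0.624, 0.0872, 0.0224]
tool_rot: [0.087, 0.996, -0.0, -0.001]
force: [0.3, -0.7, 0.4]
eef_pos: [0.6248, 0.0879, 0.0144]
tool_rot: [0.087, 0.996, 0.0, 0.0]
force: [-0.2, 0.1, -0.1]
t 19.68 p [0.6248 0.0879 0.0144] open 0.0849 gf 0.0 F [-0.2  0.1 -0.1] tilt [  0.    0.  -57.3]
dp [ 1.4 -1.3  4.4] rot [0.   0.01 0.01] rows 0.1
```

Good. I'll make a small correction and then close on the catches.

```bash
python3 -m creep '{"dp":[[1,-1,3],[1,-1,3]],"rot":[[0,0,0],[0,0,0]],"grip":[85,85]}' | sed -n 2,4p
python3 -m creep '{"dp":[[0,0,0],[0,0,0],[0,0,0],[0,0,0],[0,0,0]],"rot":[[0,0,0],[0,0,0],[0,0,0],[0,0,0],[0,0,0]],"grip":[70,60,50,40,30]}' | tail -3
python3 -m creep '{"dp":[[0,0,0],[0,0,0],[0,0,0],[0,0,0],[0,0,0]],"rot":[[0,0,0],[0,0,0],[0,0,0],[0,0,0],[0,0,0]],"grip":[30,30,30,30,30]}' | tail -3
python3 go.py
```

```text
eef_pos: [0.6231, 0.0868, 0.0109]
tool_rot: [0.087, 0.996, -0.0, -0.0]
force: [0.3, 0.6, -0.0]
force: [-4.5, -2.7, 17.0]
opening: 0.0362
grip_force: 58.8
force: [-5.5, -1.2, 20.3]
opening: 0.036
grip_force: 59.6
t 20.68 p [0.6241 0.0867 0.0137] open 0.0360 gf 59.6 F [-5.5 -1.2 20.3] tilt [  0.1   0.  -57.3]
```

Opening 36 mm at 59.6 N, with a 20 N upward push, so the tips are pressing on the deck. I'll lift slowly and watch the force.

```bash
python3 -m creep '{"dp":[[0,0,-1.5],[0,0,-3],[0,0,-3]],"rot":[[0,0,0],[0,0,0],[0,0,0]],"grip":[30,30,30]}' | tail -5
python3 -m creep '{"dp":[[0,0,-3],[0,0,-6],[0,0,-6]],"rot":[[0,0,0],[0,0,0],[0,0,0]],"grip":[30,30,30]}' | tail -5
```

```text
eef_pos: [0.6235, 0.0871, 0.0142]
tool_rot: [0.087, 0.996, 0.0, 0.0]
force: [-1.0, 1.3, -1.1]
opening: 0.0354
grip_force: 59.9
eef_pos: [0.6236, 0.0871, 0.0203]
tool_rot: [0.087, 0.996, 0.0, 0.0]
force: [0.2, -0.2, -1.2]
opening: 0.0358
grip_force: 59.9
```

The force is now −1.2 N, about the cassette's weight, so it's coming out freely. I'll carry on up.

```bash
python3 -m creep '{"dp":[[0,0,-5],[0,0,-12],[0,0,-20],[0,0,-30],[0,0,-40]],"rot":[[0,0,0],[0,0,0],[0,0,0],[0,0,0],[0,0,0]],"grip":[30,30,30,30,30]}' | tail -5
python3 -m creep '{"dp":[[0,0,-20],[0,0,-40],[0,0,-60],[0,0,-80],[0,0,-90]],"rot":[[0,0,0],[0,0,0],[0,0,0],[0,0,0],[0,0,0]],"grip":[30,30,30,30,30]}' | tail -5
python3 -m creep '{"dp":[[0,0,0],[0,0,0],[0,0,0],[0,0,0],[0,0,0]],"rot":[[0,0,0],[0,0,0],[0,0,0],[0,0,0],[0,0,0]],"grip":[30,30,30,30,30]}' | tail -5
python3 cov.py | head -2
python3 - <<'E'
from h import *
from rig import cams
w=cams.capture('wrist')['img'][:,:,::-1].copy();s=cams.capture('scene')['img'][:,:,::-1].copy()
o=np.zeros((500,800,3),np.uint8);o[:360,:480]=cv2.resize(w,(480,360));o[:480,490:790]=crop(s,290,170,100,160,3)
cv2.imwrite('pics/m7.png',o)
E
```

```text
eef_pos: [0.6235, 0.087, 0.0612]
tool_rot: [0.087, 0.996, 0.0, 0.0]
force: [0.7, -0.3, -1.0]
opening: 0.0357
grip_force: 60.0
eef_pos: [0.6246, 0.0871, 0.1537]
tool_rot: [0.087, 0.996, 0.001, 0.002]
force: [1.2, 0.0, -1.0]
opening: 0.0355
grip_force: 60.1
eef_pos: [0.6227, 0.0869, 0.1487]
tool_rot: [0.087, 0.996, -0.0, -0.001]
force: [-0.6, 0.2, -1.0]
opening: 0.0356
grip_force: 60.1
scene 193 [360.8 276.5 320.  402.  269.  284. ]
top 62 [343.8 144.5 333.  355.  142.  147. ]
```

View pics/m7.png

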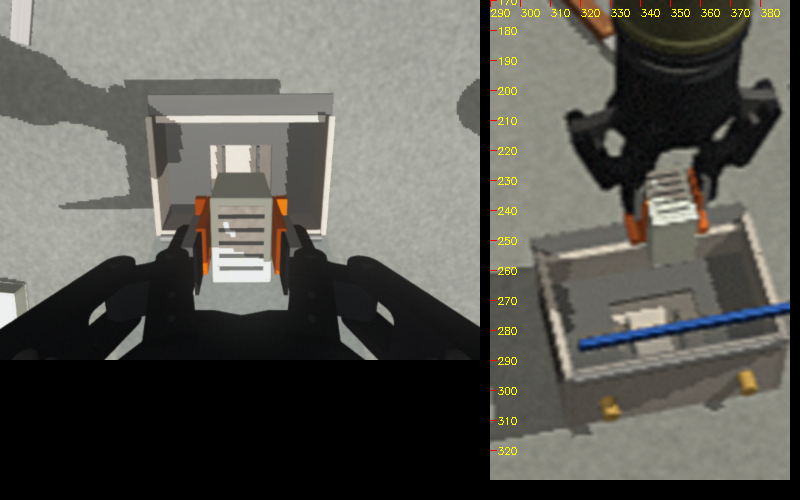

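The cassette is out and level between the pads (wrist panel about (242,235)), the slot below it is empty, the cover is back, and the lift was about 136 mm. I'm handing in.

```bash
python3 -c "
from rig import workorder;print(workorder.hand_in())"
```

```text
the job is handed in; nothing more can be done
None
```

I levered the cover open with the spatula, put the spatula back on the bench, and handed in holding the cassette squeezed and level, about 140 mm above the bench; the hand-in gave no verdict.

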